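# Click the hook collar onto the mug stand

## Robot

A 7-joint arm with a two-finger parallel gripper is mounted at the origin on a cart in front of the work surface, level with it; the furniture and walls round the work are solid. World frame = base frame: x ahead of the robot, y to its left, z up, the work surface at z = 0. Lengths are in m, angles in rad, forces in N, time in s.
With the tool pointing down it reaches from about 0.425 to 0.875 m from the base axis. Payload 8.4 kg.
Tool frame: the origin (TCP) lies on the centre line of the jaws, within the pads' length; the fingertips stand 25 mm ahead of it and the grasp point (between the pads) lies 6 mm ahead of it; z points along the fingers, y is the line along which they close (so a half turn about z gives the same grasp; the last joint's range is limited). The gripper opens to 85 mm and grips with 20 to 120 N. Pads are 22 mm wide; open, the fingers measure 114 mm over their backs; the gripper's body (76 mm by 85 mm) begins 54 mm behind the grasp point. The pads swing forward as they close: fully open they stand 13 mm farther back than shut.
Start: joints at [-1.314, 0.333, 0.04, 1.465, -0.013, 1.343, -0.059], TCP at [0.226, 0.609, 0.256] pointing down, gripper open.
Joint ranges: [-2.58, 2.58], [-0.38, 2.09], [-1.3, 1.39], [0.25, 2.4], [-1.5, 4.64], [0.08, 2.09], [-2.65, 2.65]. Speed limits (rad/s): [2.22, 2.22, 2.79, 2.79, 3.14, 3.14, 3.14].

## Interface

Orientations are given as [roll, pitch, yaw] about the fixed x, y, z axes, in that order (R = Rz(yaw) Ry(pitch) Rx(roll)).
In Python, from station import state, get_image, camera_model, job_done gives the robot as it stands.
- The arm moves only by the shell command python3 -m creep 'ROWS' [FORCE]. ROWS is a JSON object of lists of equal length, an entry for each row: "gripper": the closure, from 0 (fully open) to 1 (shut); "linear": the shift along the tool's x, y, z as a fraction of full scale, a list of three; "twist": the turn about the tool's z as a fraction of full scale. In form: {"gripper": [gripper, ...], "linear": [[x, y, z], ...], "twist": [twist, ...]}. A call has 1 to 10 rows; each row shifts and turns the commanded pose from where the row before left it, along the tool's axes as they then stand; what a row does not reach is not made up. Full scale, the value 1, is 0.3 m for a shift and 60 degrees for a turn. A row lasts 1/10 s, in which the tool goes at most 50 mm and 8.59 degrees, less where a joint would pass 70% of its speed; a pose out of reach is approached as far as the arm can. A call with a number of a shift or a turn outside -1 to 1 is refused whole. A call with a gripper value outside its range is refused whole. The fingers move at their own pace and stop on an object; FORCE is the grip in N (left out, the last holds). Time passes only in rows, so rows that do not move let the fingers close. It gives the time, the measured TCP pose, the force, the opening and the grip force at its end, in the units of the state.
- state(): the state, without advancing time (a new reading comes with each control period).
- get_image(name): name is "scene" or "top"; returns the picture (384x512x3 uint8, red, green, blue); there is no depth.
- camera_model(name): a dict with "vertical_fov" (degrees; the focal length in pixels is half the picture's height over the tangent of half this angle, whatever the lens; pixels are square), "cx", "cy" (the principal point, pixels), "position" and "orientation" of the camera in the world. Camera axes: x right, y down, z forward; pixel columns grow to the right and rows downward; lengths in m; the calibration is good to about 2 mm. A picture is of the moment at which its call begins. camera_model takes no time and is no camera call.
- job_done(): hands the job in; it is judged then, once.
The state is a dict: "clock": time; "joints": joint angles; "dq": joint speeds; "joint_efforts": joint torques, N m; "eef_pos": TCP position; "tool_rot": TCP orientation; "force": force on the tool from outside, world axes, zero at the start; "ft_torque": the same for the moment, N m; "opening": finger opening in m; "gripper_force": force on a finger pad.
Only numpy, scipy, OpenCV 4.12 (cv2) and the standard library are available. Lean on these libraries where they do the work, as an engineer would, in place of code of your own. Each camera call takes 0.05 s, during which the arm holds its last target. There are 200 camera calls.

## Task

Pick up the double-hook collar, put it over the post of the mug stand and push it gently down until its groove clicks onto the spring balls in the post, and no further. Let go so that it hangs there by itself, and leave the mug, the salt shaker, the teaspoon and the pen where they are.

Things in the scene. Friction and masses are not known exactly. Their poses are not given: they have to be found in the camera images.
- stand: Mug stand, fixed: round wooden foot 120 mm across, 22 mm high, with an upright steel post 16 mm in diameter; post top 160 mm above the worktop. Origin at the centre of its underside, z up along the post. Two opposite 10 mm spring balls stand 3 mm out of dark slots in the post's sides; pressed out with 4 N each, and with about 7 N each while pushed in by the collar's bore.
- post_top (a point): Centre of the flat top (7 mm across) of the stand's post, on its axis; below it a cone widens over 10 mm to the full 16 mm. The spring balls' centres lie 22 to 48 mm below this point, at a height that differs every time and is not measured: it must be felt.
- collar_centre (a point): Centre of the loose hook collar: on the bore axis, half-way up. Plain aluminium tube, 40 mm across, 56 mm tall, bore 18.6 mm, about 100 g, standing upright on the worktop. At this height an 8 mm wide groove runs round the bore, 24 mm of plain bore below and above it. Two hooks at its own +x and -x reach 49 mm from the axis, 5 to 25 mm above its lower end; its +y and -y sides are bare, to be gripped.
- collar_rim (a point): Centre of the collar's lower rim, 28 mm below its centre. Pushed down, this rim meets the balls 2 to 4 mm above their centres (resistance of 4 to 10 N), then slides on with slight friction. About 31 mm lower the balls spring out into the groove: the click, a downward pull of 5 N or more that fades at the seat. 2 mm past it resistance rises again. Let go within 2 mm of the seat, it is drawn home.
- tea_mug: White mug, 90x128x107 mm, a bystander; origin at the centre of its underside.
- salt_shaker: Salt shaker, 44 mm across and 90 mm high, a bystander; origin at the centre of its underside.
- teaspoon: Teaspoon lying on the worktop, 137x28x13 mm, a bystander.
- pen: Pen lying on the worktop, 145 mm long, a bystander.
Not all that is in view belongs to the job. Of the things that look like the stand, take the one that is farthest to the robot's right at the start.

How it is judged:
By the outcome, as a careful person would: the job done as asked, in the order asked, and still so for the second after the job is handed in, with the robot touching nothing.
It also fails if it takes over 58 s, if anything falls off the work surface, if the arm or the gripper's body presses on something with over 40 N, if the wrist force passes 120 N, or if a joint passes its speed limit or range.

## Working session

There is one attempt and no reset: what is moved stays moved. The work goes in short steps, Python scripts to look and compute and a shell command to move; the robot and the scene stay as the last step left them, time stands still between calls to the robot, and variables do not carry over. Pictures are saved under pics/ and viewed, at most 10 in all, crops included, and the job is handed in when it is done.

```bash
mkdir -p pics; python3 - <<'E'
from station import *
import cv2
print(state())
for n in("scene","top"):
    print(n,camera_model(n)); cv2.imwrite(f"pics/{n}0.png",get_image(n)[:,:,::-1])
E
```

```text
{'clock': 0.0, 'joints': array([-1.31417801,  0.33392571,  0.03989979,  1.46624532, -0.01341085,
        1.34328361, -0.05848141]), 'dq': array([-2.76224118e-05, -1.26559414e-03,  9.25099356e-04, -1.44033149e-04,
       -6.93257908e-04, -7.14679401e-05,  5.74889186e-04]), 'joint_efforts': array([ 3.50960354e-04, -6.58561420e+01,  1.36577614e+00, -4.05567992e+01,
        1.67031772e-02,  1.27605876e-02, -2.65238327e-06]), 'eef_pos': array([0.22632839, 0.60889881, 0.25542471]), 'tool_rot': array([-3.14000061e+00,  1.07078768e-04,  2.78574911e+00]), 'force': array([-0.52531949, -0.13637065, -0.3719942 ]), 'ft_torque': array([-0.02388044, -0.03671575,  0.0264482 ]), 'gripper_force': 0.0, 'opening': 0.08553700941258678}
scene {'vertical_fov': 52.97915538020038, 'cx': 255.70585980738244, 'cy': 191.80088804872506, 'position': array([-0.09064445, -0.79301143,  0.56044833]), 'orientation': array([-1.96397067,  0.01421981, -0.65417304])}
top {'vertical_fov': 50.03310074622704, 'cx': 255.33721113590096, 'cy': 186.28609805513238, 'position': array([0.35220471, 0.03724736, 1.55805828]), 'orientation': array([-3.00622027,  0.01648698, -1.57347704])}
```

View pics/scene0.png

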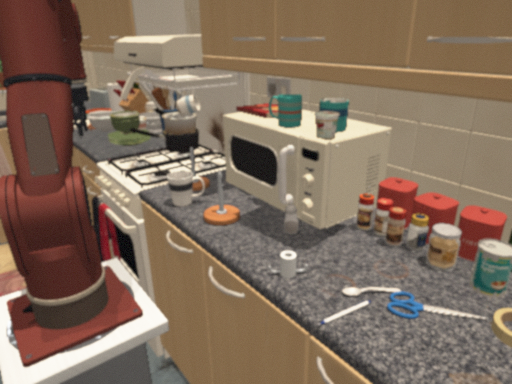

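View pics/top0.png

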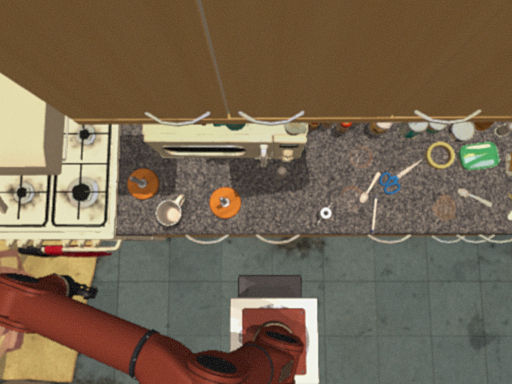

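The top view shows two orange-footed stands at about (143,183) and (225,202), with the collar at (325,213). A dark brown disc sits at (444,207). Image right is the robot's right, so (225,202) is the rightmost stand with a post. I'll check this, and the disc, in an enlarged crop.

```bash
cat > h.py <<'E'
import numpy as np, cv2
from station import *
from scipy.spatial.transform import Rotation as R
def ray(n,u,v):
    c=camera_model(n); f=192/np.tan(np.radians(c["vertical_fov"]/2))
    d=R.from_euler("xyz",c["orientation"]).as_matrix()@np.array([(u-c["cx"])/f,(v-c["cy"])/f,1.])
    return np.array(c["position"]),d
def onz(n,u,v,z):
    p,d=ray(n,u,v); return p+d*(z-p[2])/d[2]
def tri(a,b):
    (p,d),(q,e)=ray("top",*a),ray("scene",*b); s=np.linalg.lstsq(np.c_[d,-e],q-p,rcond=None)[0]
    x,y=p+s[0]*d,q+s[1]*e; return (x+y)/2,np.linalg.norm(x-y)
E
python3 - <<'E'
from h import *
t=cv2.imread("pics/top0.png");s=cv2.imread("pics/scene0.png")
def c(i,x,y,w,h): return cv2.resize(i[y:y+h,x:x+w],(390,290),interpolation=cv2.INTER_CUBIC)
m=np.vstack([np.hstack([c(t,120,155,134,100),c(t,295,185,67,50)]),np.hstack([c(s,160,135,134,100),c(s,255,235,67,50)])])
cv2.imwrite("pics/crop.png",m)
print(onz("top",444,207,0),onz("top",225,202,.022),onz("top",143,183,.022),onz("top",325,213,.056))
h=cv2.cvtColor(t,cv2.COLOR_BGR2HSV)
for im,n in((t,"top"),(s,"scene")):
    h=cv2.cvtColor(im,cv2.COLOR_BGR2HSV); k=cv2.inRange(h,(5,150,110),(16,255,255))
    _,_,st,ce=cv2.connectedComponentsWithStats(k)
    print(n,[(st[i].tolist(),ce[i].round(1).tolist()) for i in range(1,len(st)) if st[i,4]>150])
E
```

```text
[ 0.48224953 -0.64835131  0.        ] [0.50255457 0.17605767 0.022     ] [0.57618568 0.48776274 0.022     ] [ 0.45743264 -0.19205099  0.056     ]
top [([127, 169, 31, 31, 608], [143.1, 184.1]), ([209, 187, 32, 32, 688], [224.8, 202.4]), ([0, 283, 140, 88, 3951], [67.0, 326.3]), ([243, 309, 62, 65, 932], [280.5, 325.4]), ([135, 343, 75, 41, 1365], [161.6, 368.7]), ([191, 366, 45, 18, 183], [213.0, 376.4])]
scene [([205, 206, 34, 18, 384], [221.3, 215.7])]
```

View pics/crop.png

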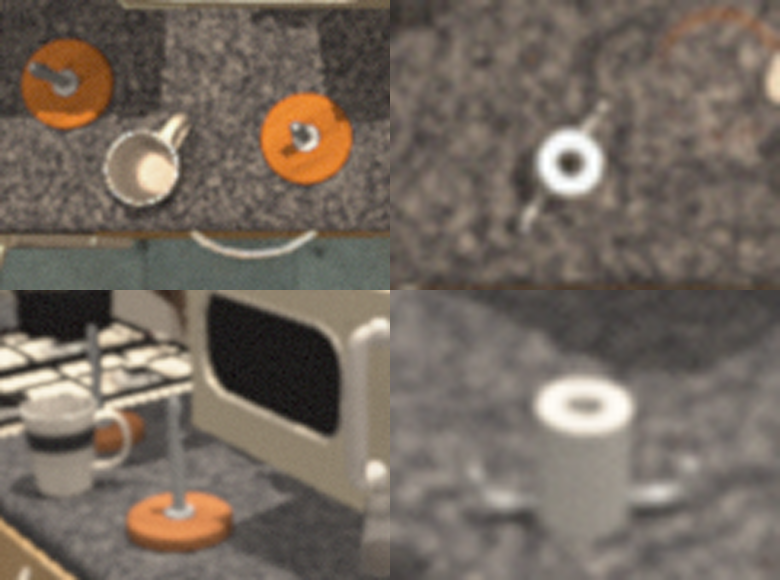

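The crop shows the stand to use at (225,202) in the top view and (220,171–215) in the scene view. It has a post and a lit orange foot, and lies at y≈0.18. The other stand, at (143,183), lies at y≈0.49. The disc at (444,207) is only a stain on the worktop. The collar's ring is at (326,213), with its hooks along up-right/down-left.

```bash
python3 - <<'E'
from h import *
t=cv2.imread("pics/top0.png");s=cv2.imread("pics/scene0.png")
# collar bright blob
for im,n,b in((t,"top",(310,195,342,230)),(s,"scene",(270,240,310,285))):
    g=cv2.cvtColor(im,cv2.COLOR_BGR2GRAY); x0,y0,x1,y1=b; k=(g[y0:y1,x0:x1]>185).astype(np.uint8)
    _,_,st,ce=cv2.connectedComponentsWithStats(k); i=1+np.argmax(st[1:,4]); print(n,(st[i]+[x0,y0,0,0,0]),ce[i]+[x0,y0])
    m=cv2.moments(k*0+(_==i).astype(np.uint8) if 0 else k)
print("collar",onz("top",325.9,212.9,.056),tri((325.9,212.9),(288.5,255)))
print("foot top",onz("top",224.5,202.5,.020),"scene",onz("scene",222,213.5,.022))
print("post",tri((222,199.5),(219.8,171)))
print("micro",onz("scene",229,178,0),onz("scene",318,228,0))
print("hooks dir",(onz("top",295+215/5.82,185+103/5.8,.02)-onz("top",295+135/5.82,185+230/5.8,.02)))
E
```

```text
top [321 207  10  11  71] [325.53521127 212.35211268]
scene [280 250  17  10 119] [288.03361345 254.53781513]
collar [ 0.45778442 -0.19532981  0.056     ] (array([ 0.45826672, -0.19557021,  0.05736128]), np.float64(0.001450174574892974))
foot top [0.50087188 0.17810611 0.02      ] scene [0.49838362 0.16617691 0.022     ]
post (array([0.49931729, 0.17217537, 0.16490775]), np.float64(0.004992704623719132))
micro [0.73068296 0.4741267  0.        ] [ 0.69651656 -0.06880827  0.        ]
hooks dir [ 0.08146188 -0.05320311  0.        ]
```

```bash
python3 -m creep '{"gripper":[0,0,0,0,0,0,0,0,0,0],"linear":[[-0.109,-0.069,0],[-0.109,-0.069,0],[-0.109,-0.069,0],[-0.109,-0.069,0],[-0.109,-0.069,0],[-0.109,-0.069,0],[-0.109,-0.069,0],[-0.109,-0.069,0],[-0.109,-0.069,0],[-0.109,-0.069,0]],"twist":[0,0,0,0,0,0,0,0,0,0]}'
```

```text
clock: 1.1
eef_pos: [0.4614, 0.2998, 0.2561]
tool_rot: [-3.141, -0.0, 2.786]
force: [1.2, 1.0, 0.2]
opening: 0.0855
gripper_force: 0.0
```

```bash
python3 -m creep '{"gripper":[0,0,0,0,0,0,0,0,0,0],"linear":[[-0.052,-0.14,0],[-0.052,-0.14,0],[-0.052,-0.14,0],[-0.052,-0.14,0],[-0.052,-0.14,0],[-0.052,-0.14,0],[-0.052,-0.14,0],[-0.052,-0.14,0],[-0.052,-0.14,0],[-0.052,-0.14,0]],"twist":[0,0,0,0,0,0,0,0,0,0]}' && python3 -m creep '{"gripper":[0,0,0,0,0],"linear":[[0,0,0],[0,0,0],[0,0,0],[0,0,0],[0,0,0]],"twist":[0.07,0.07,0.072,0,0]}'
cat >> h.py <<'E'
def go(tx,ty,tz=None):
    s=state(); p=s["eef_pos"]; y=s["tool_rot"][2]
    d=np.array([tx,ty,p[2] if tz is None else tz])-p
    print("clock",round(s["clock"],2),"pos",p.round(4),"rot",s["tool_rot"].round(3),"units",(R.from_euler("xyz",s["tool_rot"]).as_matrix().T@d/.3).round(4))
E
python3 -c "
from h import *
go(.4595,-.1945)"
```

```text
clock: 2.1
eef_pos: [0.4602, -0.1485, 0.2563]
tool_rot: [3.141, 0.0, 2.786]
force: [0.9, 0.0, -0.8]
opening: 0.0851
gripper_force: 0.0
clock: 2.6
eef_pos: [0.4606, -0.1467, 0.2562]
tool_rot: [-3.141, -0.0, 2.566]
force: [-0.4, -0.2, -0.4]
opening: 0.0856
gripper_force: 0.0
clock 2.6 pos [ 0.4606 -0.1467  0.2562] rot [-3.141 -0.     2.566] units [-0.0837 -0.1357  0.    ]
```

```bash
python3 -m creep '{"gripper":[0,0,0,0,0,0,0],"linear":[[-0.042,-0.068,0],[-0.042,-0.068,0],[0,0,0.13],[0,0,0.13],[0,0,0.13],[0,0,0.13],[0,0,0]],"twist":[0,0,0,0,0,0,0]}'
python3 - <<'E'
from h import *
s=get_image("scene")[:,:,::-1];t=get_image("top")[:,:,::-1]
cv2.imwrite("pics/c2.png",np.hstack([cv2.resize(s[190:300,230:340],(390,390),interpolation=cv2.INTER_CUBIC),cv2.resize(t[170:260,280:370],(390,390),interpolation=cv2.INTER_CUBIC)]))
go(.4595,-.1945,.044)
E
```

```text
clock: 3.3
eef_pos: [0.4564, -0.1936, 0.0963]
tool_rot: [-3.137, -0.007, 2.566]
force: [-0.6, 0.0, 0.0]
opening: 0.0849
gripper_force: 0.0
clock 3.4 pos [ 0.4594 -0.1949  0.1009] rot [-3.140e+00 -1.000e-03  2.565e+00] units [0.0004 0.0015 0.1897]
```

View pics/c2.png

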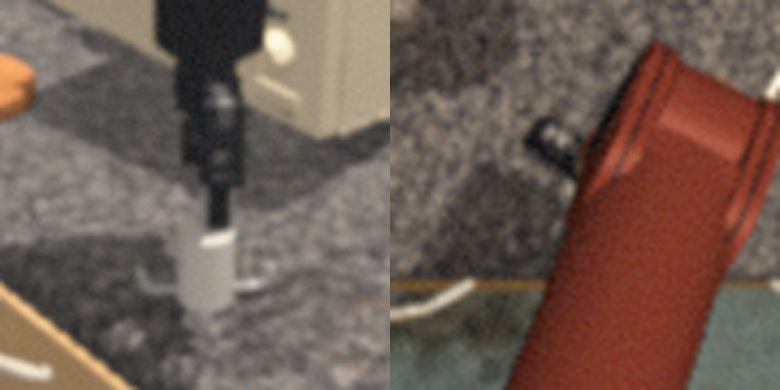

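The scene crop shows the near finger over the bare side of the collar, with the hooks clear to the left and right. The alignment agrees to within 3 mm. I'll descend and grip.

```bash
python3 -m creep '{"gripper":[0,0,0,0,0],"linear":[[0,0,0.06],[0,0,0.06],[0,0,0.05],[0,0,0.02],[0,0,0]],"twist":[0,0,0,0,0]}' && python3 -m creep '{"gripper":[0.3,0.45,0.6,1,1,1,1,1],"linear":[[0,0,0],[0,0,0],[0,0,0],[0,0,0],[0,0,0],[0,0,0],[0,0,0],[0,0,0]],"twist":[0,0,0,0,0,0,0,0]}' 80
```

```text
clock: 3.9
eef_pos: [0.4598, -0.1947, 0.0436]
tool_rot: [-3.142, -0.0, 2.564]
force: [-0.4, -0.6, 0.1]
opening: 0.0855
gripper_force: 0.0
clock: 4.7
eef_pos: [0.4601, -0.1947, 0.0441]
tool_rot: [3.141, 0.001, 2.564]
force: [-1.4, 0.4, 7.4]
opening: 0.039
gripper_force: 79.8
```

```bash
python3 -m creep '{"gripper":[1,1,1,1,1,1,1],"linear":[[0,0,-0.06],[0,0,-0.13],[0,0,-0.15],[0,0,-0.15],[0,0,-0.15],[0,0,-0.08],[0,0,0]],"twist":[0,0,0,0,0,0,0]}'
python3 - <<'E'
from h import *
s=get_image("scene")[:,:,::-1]; cv2.imwrite("pics/lift_full.png",s)
cv2.imwrite("pics/c3.png",cv2.resize(s[150:290,200:380],(772,600),interpolation=cv2.INTER_CUBIC))
go(.40,.0); go(.5,.177); print(state()["force"])
E
```

```text
clock: 5.4
eef_pos: [0.461, -0.1953, 0.2629]
tool_rot: [3.138, 0.005, 2.564]
force: [0.3, -0.3, -1.1]
opening: 0.0389
gripper_force: 80.5
clock 5.45 pos [ 0.4602 -0.1949  0.2607] rot [3.139e+00 3.000e-03 2.564e+00] units [ 5.229e-01  4.345e-01 -4.000e-04]
clock 5.45 pos [ 0.4602 -0.1949  0.2607] rot [3.139e+00 3.000e-03 2.564e+00] units [5.6580e-01 1.1108e+00 1.0000e-03]
[-0.0179841   0.57357193 -2.14373601]
```

View pics/c3.png

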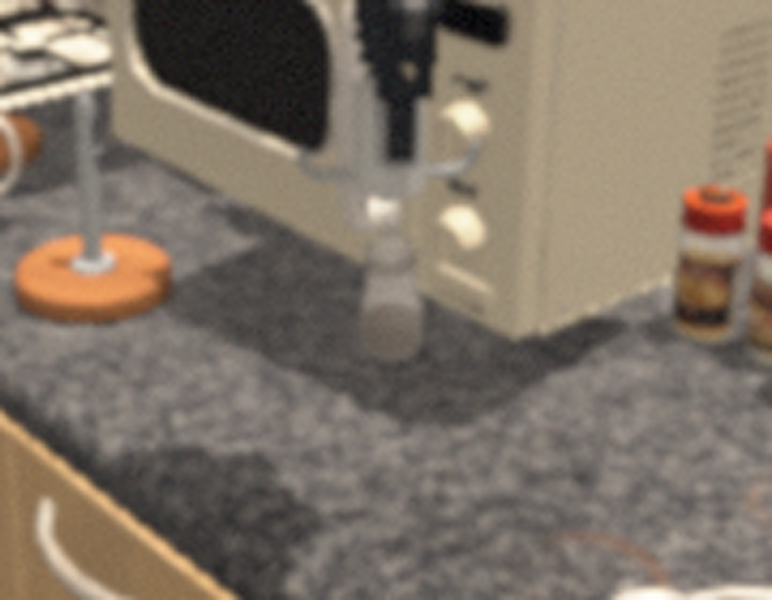

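The scene crop shows the collar held upright with its hooks level, and the post at crop (90,95–255). Next I'll refine the stand's axis, then move.

```bash
python3 - <<'E'
from h import *
t=cv2.imread("pics/top0.png");h=cv2.cvtColor(t,cv2.COLOR_BGR2HSV)
for lo in((5,110,60),(5,130,90)):
    k=cv2.inRange(h,lo,(18,255,255))[180:225,200:250]
    n,l,st,ce=cv2.connectedComponentsWithStats(k);i=1+np.argmax(st[1:,4])
    c=max(cv2.findContours((l==i).astype(np.uint8),0,cv2.CHAIN_APPROX_NONE)[0],key=cv2.contourArea)
    hu=cv2.convexHull(c);m=cv2.moments(hu);e=cv2.fitEllipse(hu)
    u,v=m["m10"]/m["m00"]+200,m["m01"]/m["m00"]+180; print(u,v,e,onz("top",u,v,.011))
s=cv2.imread("pics/scene0.png");g=cv2.cvtColor(s,cv2.COLOR_BGR2GRAY)
h2=cv2.cvtColor(s,cv2.COLOR_BGR2HSV);k=cv2.inRange(h2,(3,110,60),(18,255,255))[200:230,195:245];print(cv2.boundingRect(k))
for r in (172,178,184,190,196,202): print(r,g[r,210:232])
c=camera_model("scene");f=192/np.tan(np.radians(c["vertical_fov"]/2))
def pr(p): q=R.from_euler("xyz",c["orientation"]).as_matrix().T@(np.array(p)-c["position"]);return (q[:2]/q[2]*f+[c["cx"],c["cy"]]).round(2)
for x,y in((.5,.177),(.502,.176)): print(pr((x,y,.16)),pr((x,y,.022)),pr((x,y,.09)))
E
```

```text
224.7233589087809 202.32374254049446 ((24.796112060546875, 22.266937255859375), (31.906064987182617, 32.01744842529297), 67.98845672607422) [0.50240705 0.17808988 0.011     ]
224.64797913950457 202.39439374185136 ((24.72325897216797, 22.276918411254883), (31.411510467529297, 31.73896598815918), 35.781368255615234) [0.50214016 0.17837322 0.011     ]
(9, 5, 36, 20)
172 [199 184 188 175 148 122 116 125 142 154 147 115  85  73  75  91 116 128
 130 131 130 131]
178 [ 77  73  71  67  67  67  76  93 109 117 112  99  78  76  74  91 117 130
 133 132 129 133]
184 [ 74  81  80  76  77  77  82  98 108 119 119 115 112 102  90  83  75  77
  80  86  91  97]
190 [ 72  74  73  74  74  74  80  90 105 117 122 124 120 101  97 109 110 110
 116 115 114 111]
196 [115 112 117 116 117 124 121 120 116 122 124 124 125 117 105 104 104 112
 119 121 124 128]
202 [112 113 119 118 117 123 125 126 122 120 121 126 128 123 125 127 129 127
 125 127 125 119]
[218.42 172.12] [220.6  212.24] [219.55 192.9 ]
[219.14 172.06] [221.29 212.17] [220.26 192.84]
```

```bash
python3 -m creep '{"gripper":[1,1,1,1,1,1,1,1,1,1],"linear":[[0.056,0.112,0],[0.056,0.112,0],[0.056,0.112,0],[0.056,0.112,0],[0.056,0.112,0],[0.056,0.112,0],[0.056,0.112,0],[0.056,0.112,0],[0.056,0.112,0],[0.056,0.108,0]],"twist":[0,0,0,0,0,0,0,0,0,0]}'
python3 -m creep '{"gripper":[1,1,1,1],"linear":[[0,0,0.06],[0,0,0.06],[0,0,0],[0,0,0]],"twist":[0,0,0,0]}'
python3 - <<'E'
from h import *
s=get_image("scene")[:,:,::-1]; t=get_image("top")[:,:,::-1]
cv2.imwrite("pics/c4.png",np.hstack([cv2.resize(s[130:230,180:260],(400,500),interpolation=cv2.INTER_CUBIC),cv2.resize(t[150:250,185:265],(400,500),interpolation=cv2.INTER_CUBIC)]))
go(.502,.1775,.21); print(state()["force"])
E
```

```text
clock: 6.45
eef_pos: [0.501, 0.1788, 0.2575]
tool_rot: [-3.139, -0.001, 2.564]
force: [0.4, -0.1, -0.7]
opening: 0.0387
gripper_force: 80.6
clock: 6.85
eef_pos: [0.5012, 0.177, 0.2225]
tool_rot: [-3.139, -0.001, 2.563]
force: [-0.1, 0.3, -0.4]
opening: 0.0386
gripper_force: 80.7
clock 6.95 pos [0.502  0.1773 0.2238] rot [3.141 0.    2.563] units [0.0003 0.0006 0.0459]
[-0.165861    0.40280617 -0.40265282]
```

View pics/c4.png

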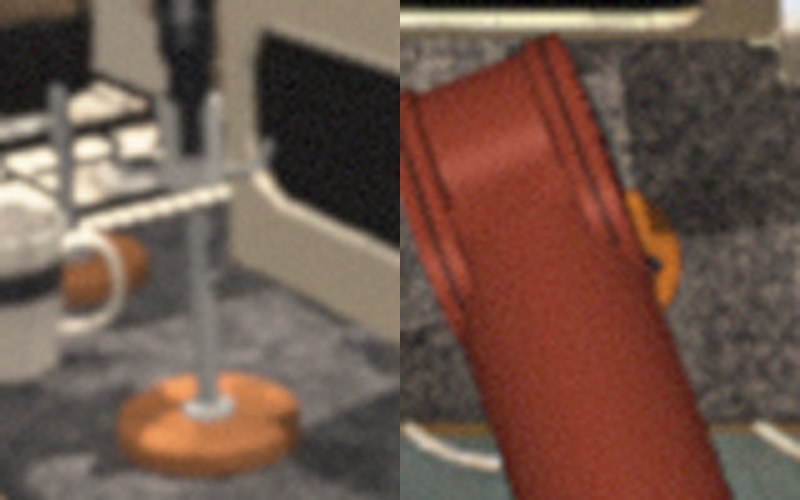

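```bash
python3 - <<'E'
from h import *
g=cv2.cvtColor(cv2.imread("pics/c4.png")[:, :400],cv2.COLOR_BGR2GRAY)
g=cv2.resize(g,(80,100),interpolation=cv2.INTER_AREA)
for r in list(range(146,168,2))+[172,176,180,186,192,198,204]: print(r,g[r-130,24:54])
c=camera_model("scene");f=192/np.tan(np.radians(c["vertical_fov"]/2))
def pr(p): q=R.from_euler("xyz",c["orientation"]).as_matrix().T@(np.array(p)-c["position"]);return (q[:2]/q[2]*f+[c["cx"],c["cy"]]).round(2)
for z in (.236,.208,.18,.16,.14,.09): print(z,pr((.502,.1775,z)), pr((.505,.1738,z)))
E
```

```text
146 [ 95 103 114 127 136 142 141 141 131  93  52  30  33  36  32  29  30  40
  61  86 108 127 136 134 134 128 101  54  33  25]
148 [143 111  85  83  87  94 106 117 107  77  47  30  30  33  32  29  40  74
 113 129 126 128 135 134 131 125  99  60  37  29]
150 [181 170 168 159 133  92  78 105 116 103  79  56  40  32  30  38  66 113
 158 163 148 135 136 135 134 127 104  67  36  23]
152 [123 100  96  92  79  58  64 100 121 128 114  86  52  34  33  54  85 121
 144 150 141 135 134 134 133 135 110  70  39  29]
154 [ 53  62  71  80  87  98 107 111 122 126 117  90  58  39  35  54  87 124
 145 142 128 127 131 137 135 133 113  75  41  27]
156 [177 203 215 218 219 224 212 169 137 128 120  96  62  42  39  49  81 118
 141 139 122 124 133 134 138 140 125  87  47  33]
158 [207 239 246 247 246 236 207 157 127 126 121  98  67  39  38  45  77 114
 140 143 129 128 134 135 141 154 148 115  95  93]
160 [187 215 218 213 203 192 180 174 160 141 126 108  74  54  52  64  85 116
 139 144 136 136 139 138 139 151 159 139 118 102]
162 [119 112  96  85  84  83  97 117 129 132 131 122 116 112 112 114 124 136
 146 14
[... 705 characters left out ...]
1  73  77  82  81  80  84  84  92 103 117 122 116
 100  87  78  76  72  74  77  78  80  79  82  82]
192 [ 88  75  78  79  80  79  76  76  76  75  79  89  93  96 106 115 123 130
 128 122 117 120 120 123 127 130 130 127 124 124]
198 [124 120 123 126 127 131 131 129 125 120 122 125 129 131 123 120 123 129
 129 121 114 111 115 118 113 114 119 125 131 126]
204 [124 118 118 118 119 122 127 133 136 137 132 133 133 135 129 125 125 129
 130 131 137 139 135 133 129 124 122 120 117 115]
0.236 [217.61 148.32] [219.1 148.4]
0.208 [218.08 157.16] [219.56 157.24]
0.18 [218.55 165.83] [220.02 165.93]
0.16 [218.88 171.94] [220.34 172.04]
0.14 [219.21 177.96] [220.66 178.07]
0.09 [220.  192.7] [221.43 192.82]
```

```bash
python3 -m creep '{"gripper":[1,1,1,1,1],"linear":[[0,0,0.02],[0,0,0.02],[0,0,0.02],[0,0,0.007],[0,0,0]],"twist":[0,0,0,0,0]}'
python3 -m creep '{"gripper":[1,1,1,1],"linear":[[0,0,0.007],[0,0,0.007],[0,0,0],[0,0,0]],"twist":[0,0,0,0]}'
```

```text
clock: 7.45
eef_pos: [0.5015, 0.1774, 0.2027]
tool_rot: [-3.141, -0.0, 2.564]
force: [0.5, -0.3, -1.8]
opening: 0.0389
gripper_force: 80.7
clock: 7.85
eef_pos: [0.5017, 0.1776, 0.199]
tool_rot: [-3.142, 0.0, 2.564]
force: [0.4, -0.5, -1.2]
opening: 0.0386
gripper_force: 80.7
```

```bash
for i in 1 ; do python3 -m creep '{"gripper":[1,1,1],"linear":[[0,0,0.007],[0,0,0],[0,0,0]],"twist":[0,0,0]}'
python3 -m creep '{"gripper":[1,1,1],"linear":[[0,0,0.007],[0,0,0],[0,0,0]],"twist":[0,0,0]}'
python3 -m creep '{"gripper":[1,1,1],"linear":[[0,0,0.007],[0,0,0],[0,0,0]],"twist":[0,0,0]}'; done
```

```text
clock: 8.15
eef_pos: [0.5018, 0.1776, 0.197]
tool_rot: [3.141, 0.0, 2.564]
force: [0.4, 1.5, -1.2]
opening: 0.0389
gripper_force: 80.7
clock: 8.45
eef_pos: [0.5022, 0.1778, 0.195]
tool_rot: [3.141, 0.001, 2.564]
force: [3.2, 2.3, -0.5]
opening: 0.0388
gripper_force: 80.8
clock: 8.75
eef_pos: [0.5026, 0.1781, 0.1929]
tool_rot: [3.14, 0.001, 2.564]
force: [5.6, 2.6, -1.2]
opening: 0.039
gripper_force: 80.8
```

```bash
python3 -m creep '{"gripper":[1,1,1,1],"linear":[[-0.003,0.005,0],[0,0,0],[0,0,0],[0,0,0]],"twist":[0,0,0,0]}';python3 -m creep '{"gripper":[1,1,1],"linear":[[0,0,0.006],[0,0,0],[0,0,0]],"twist":[0,0,0]}'
python3 -c "
from h import *
go(.5,.17);print(state()['force'],state()['ft_torque'])"
```

```text
clock: 9.15
eef_pos: [0.503, 0.1782, 0.1925]
tool_rot: [-3.141, -0.0, 2.564]
force: [1.2, 2.1, -1.7]
opening: 0.0387
gripper_force: 80.8
clock: 9.45
eef_pos: [0.5031, 0.1782, 0.1907]
tool_rot: [-3.141, -0.0, 2.564]
force: [1.6, 0.5, -2.7]
opening: 0.0388
gripper_force: 80.8
clock 9.45 pos [0.5031 0.1782 0.1907] rot [-3.141 -0.     2.564] units [-0.0062 -0.0286  0.    ]
[ 1.57080259  0.52262131 -2.68492192] [ 0.15557948 -0.34526295  0.03258913]
```

```bash
(python3 -m creep '{"gripper":[1,1],"linear":[[0,0,0.005],[0,0,0]],"twist":[0,0]}'
python3 -m creep '{"gripper":[1,1],"linear":[[0,0,0.005],[0,0,0]],"twist":[0,0]}'
python3 -m creep '{"gripper":[1,1],"linear":[[0,0,0.005],[0,0,0]],"twist":[0,0]}'
python3 -m creep '{"gripper":[1,1],"linear":[[0,0,0.005],[0,0,0]],"twist":[0,0]}'
python3 -m creep '{"gripper":[1,1],"linear":[[0,0,0.005],[0,0,0]],"twist":[0,0]}') | grep -E "eef|force:"
```

```text
eef_pos: [0.5032, 0.1782, 0.1892]
force: [1.0, 1.0, -0.9]
gripper_force: 80.8
eef_pos: [0.5032, 0.1782, 0.1877]
force: [-0.1, 0.0, -2.4]
gripper_force: 80.8
eef_pos: [0.5032, 0.1783, 0.1862]
force: [0.8, 1.1, -2.2]
gripper_force: 80.8
eef_pos: [0.5032, 0.1783, 0.1847]
force: [0.4, -0.3, -0.4]
gripper_force: 80.8
eef_pos: [0.5032, 0.1783, 0.1832]
force: [0.7, 0.3, -0.8]
gripper_force: 80.8
```

```bash
(python3 -m creep '{"gripper":[1,1],"linear":[[0,0,0.005],[0,0,0]],"twist":[0,0]}'
python3 -m creep '{"gripper":[1,1],"linear":[[0,0,0.005],[0,0,0]],"twist":[0,0]}'
python3 -m creep '{"gripper":[1,1],"linear":[[0,0,0.005],[0,0,0]],"twist":[0,0]}'
python3 -m creep '{"gripper":[1,1],"linear":[[0,0,0.005],[0,0,0]],"twist":[0,0]}'
python3 -m creep '{"gripper":[1,1],"linear":[[0,0,0.005],[0,0,0]],"twist":[0,0]}'
python3 -m creep '{"gripper":[1,1],"linear":[[0,0,0.005],[0,0,0]],"twist":[0,0]}'
python3 -m creep '{"gripper":[1,1],"linear":[[0,0,0.005],[0,0,0]],"twist":[0,0]}') | grep -E "eef|^force:"
```

```text
eef_pos: [0.5032, 0.1783, 0.1817]
force: [1.0, 0.4, -1.7]
eef_pos: [0.5032, 0.1783, 0.1802]
force: [-0.4, -0.7, -0.9]
eef_pos: [0.5032, 0.1783, 0.1787]
force: [-0.1, -0.5, -1.8]
eef_pos: [0.5032, 0.1783, 0.1772]
force: [-0.3, -0.6, 0.0]
eef_pos: [0.5032, 0.1783, 0.1757]
force: [-0.6, -0.9, -1.5]
eef_pos: [0.5032, 0.1782, 0.1742]
force: [-0.2, 0.5, -0.9]
eef_pos: [0.5032, 0.1783, 0.1727]
force: [-0.1, -0.4, -1.7]
```

```bash
(python3 -m creep '{"gripper":[1,1],"linear":[[0,0,0.005],[0,0,0]],"twist":[0,0]}'
python3 -m creep '{"gripper":[1,1],"linear":[[0,0,0.005],[0,0,0]],"twist":[0,0]}'
python3 -m creep '{"gripper":[1,1],"linear":[[0,0,0.005],[0,0,0]],"twist":[0,0]}'
python3 -m creep '{"gripper":[1,1],"linear":[[0,0,0.005],[0,0,0]],"twist":[0,0]}'
python3 -m creep '{"gripper":[1,1],"linear":[[0,0,0.005],[0,0,0]],"twist":[0,0]}'
python3 -m creep '{"gripper":[1,1],"linear":[[0,0,0.005],[0,0,0]],"twist":[0,0]}'
python3 -m creep '{"gripper":[1,1],"linear":[[0,0,0.005],[0,0,0]],"twist":[0,0]}') | grep -E "eef|^force:"
```

```text
eef_pos: [0.5032, 0.1783, 0.1712]
force: [-0.2, 0.2, -0.9]
eef_pos: [0.5032, 0.1783, 0.1697]
force: [0.5, -0.6, -0.8]
eef_pos: [0.5032, 0.1783, 0.1682]
force: [0.8, -0.2, -0.3]
eef_pos: [0.5032, 0.1783, 0.1667]
force: [-0.2, -0.5, -0.9]
eef_pos: [0.5032, 0.1783, 0.1652]
force: [0.3, 0.8, -0.7]
eef_pos: [0.5032, 0.1783, 0.1637]
force: [0.4, 0.4, -0.9]
eef_pos: [0.5035, 0.1783, 0.1625]
force: [1.2, -0.0, 0.3]
```

```bash
(python3 -m creep '{"gripper":[1,1],"linear":[[0,0,0.003],[0,0,0]],"twist":[0,0]}'
python3 -m creep '{"gripper":[1,1],"linear":[[0,0,0.003],[0,0,0]],"twist":[0,0]}'
python3 -m creep '{"gripper":[1,1],"linear":[[0,0,0.003],[0,0,0]],"twist":[0,0]}'
python3 -m creep '{"gripper":[1,1],"linear":[[0,0,0.003],[0,0,0]],"twist":[0,0]}'
python3 -m creep '{"gripper":[1,1],"linear":[[0,0,0.003],[0,0,0]],"twist":[0,0]}') | grep -E "eef|^force:"
```

```text
eef_pos: [0.5037, 0.1785, 0.162]
force: [0.7, 0.0, 3.5]
eef_pos: [0.504, 0.1787, 0.1613]
force: [0.9, 0.1, 3.4]
eef_pos: [0.5039, 0.1787, 0.1601]
force: [3.3, 1.9, 1.4]
eef_pos: [0.5036, 0.1786, 0.1587]
force: [3.5, 3.4, -0.8]
eef_pos: [0.5034, 0.1785, 0.1576]
force: [4.7, 3.0, -3.3]
```

```bash
(python3 -m creep '{"gripper":[1,1],"linear":[[-0.001,0.002,0.005],[0,0,0]],"twist":[0,0]}'
python3 -m creep '{"gripper":[1,1],"linear":[[0,0,0.005],[0,0,0]],"twist":[0,0]}'
python3 -m creep '{"gripper":[1,1],"linear":[[0,0,0.005],[0,0,0]],"twist":[0,0]}'
python3 -m creep '{"gripper":[1,1],"linear":[[0,0,0.005],[0,0,0]],"twist":[0,0]}'
python3 -m creep '{"gripper":[1,1],"linear":[[0,0,0.005],[0,0,0]],"twist":[0,0]}'
python3 -m creep '{"gripper":[1,1],"linear":[[0,0,0.005],[0,0,0]],"twist":[0,0]}'
python3 -m creep '{"gripper":[1,1],"linear":[[0,0,0.005],[0,0,0]],"twist":[0,0]}') | grep -E "eef|^force:"
```

```text
eef_pos: [0.5036, 0.1786, 0.1559]
force: [3.9, 1.9, -4.2]
eef_pos: [0.5036, 0.1785, 0.1545]
force: [1.9, 1.4, -2.1]
eef_pos: [0.5037, 0.1786, 0.1531]
force: [3.2, 1.8, -2.9]
eef_pos: [0.5038, 0.1786, 0.1517]
force: [2.7, 1.7, -1.4]
eef_pos: [0.5038, 0.1786, 0.1502]
force: [3.4, 1.7, -2.6]
eef_pos: [0.5038, 0.1786, 0.1486]
force: [2.5, 2.4, -2.9]
eef_pos: [0.5037, 0.1786, 0.1471]
force: [3.2, 3.1, -2.2]
```

```bash
(python3 -m creep '{"gripper":[1,1],"linear":[[0,0,0.005],[0,0,0]],"twist":[0,0]}'
python3 -m creep '{"gripper":[1,1],"linear":[[0,0,0.005],[0,0,0]],"twist":[0,0]}'
python3 -m creep '{"gripper":[1,1],"linear":[[0,0,0.005],[0,0,0]],"twist":[0,0]}'
python3 -m creep '{"gripper":[1,1],"linear":[[0,0,0.005],[0,0,0]],"twist":[0,0]}'
python3 -m creep '{"gripper":[1,1],"linear":[[0,0,0.005],[0,0,0]],"twist":[0,0]}'
python3 -m creep '{"gripper":[1,1],"linear":[[0,0,0.003],[0,0,0]],"twist":[0,0]}'
python3 -m creep '{"gripper":[1,1],"linear":[[0,0,0.003],[0,0,0]],"twist":[0,0]}') | grep -E "eef|^force:"
```

```text
eef_pos: [0.5038, 0.1786, 0.1457]
force: [2.7, 1.9, -1.9]
eef_pos: [0.5038, 0.1786, 0.1441]
force: [3.0, 2.0, -1.9]
eef_pos: [0.5038, 0.1787, 0.1427]
force: [3.5, 1.5, -2.7]
eef_pos: [0.5038, 0.1787, 0.1411]
force: [2.0, 2.4, -1.9]
eef_pos: [0.5037, 0.1786, 0.1396]
force: [2.2, 2.3, -2.8]
eef_pos: [0.5038, 0.1786, 0.1388]
force: [3.5, 2.3, -1.9]
eef_pos: [0.5038, 0.1787, 0.138]
force: [3.0, 0.5, -0.9]
```

Expected click is at a TCP height of about 0.134–0.132, so I'll use 0.6 mm steps from here.

```bash
(python3 -m creep '{"gripper":[1,1],"linear":[[0,0,0.003],[0,0,0]],"twist":[0,0]}'
python3 -m creep '{"gripper":[1,1],"linear":[[0,0,0.003],[0,0,0]],"twist":[0,0]}'
python3 -m creep '{"gripper":[1,1],"linear":[[0,0,0.002],[0,0,0]],"twist":[0,0]}'
python3 -m creep '{"gripper":[1,1],"linear":[[0,0,0.002],[0,0,0]],"twist":[0,0]}'
python3 -m creep '{"gripper":[1,1],"linear":[[0,0,0.002],[0,0,0]],"twist":[0,0]}') | grep -E "eef|^force:"
```

```text
eef_pos: [0.5038, 0.1787, 0.137]
force: [3.7, 1.7, -2.7]
eef_pos: [0.5037, 0.1786, 0.136]
force: [1.1, 0.3, -2.2]
eef_pos: [0.5036, 0.1785, 0.1353]
force: [3.1, 1.9, -5.1]
eef_pos: [0.5036, 0.1785, 0.1348]
force: [1.7, 1.7, -5.8]
eef_pos: [0.5036, 0.1785, 0.1342]
force: [1.8, 1.0, -6.9]
```

```bash
(python3 -m creep '{"gripper":[1,1],"linear":[[0,0,0.002],[0,0,0]],"twist":[0,0]}'
python3 -m creep '{"gripper":[1,1],"linear":[[0,0,0.002],[0,0,0]],"twist":[0,0]}'
python3 -m creep '{"gripper":[1,1],"linear":[[0,0,0.002],[0,0,0]],"twist":[0,0]}') | grep -E "eef|^force:"
```

```text
eef_pos: [0.5036, 0.1785, 0.1336]
force: [1.6, 0.9, -7.6]
eef_pos: [0.5037, 0.1785, 0.1332]
force: [0.5, -0.2, -4.1]
eef_pos: [0.5038, 0.1786, 0.1328]
force: [-0.7, -0.8, -2.1]
```

The pull has faded, so the collar is at the seat. I'll release it and retract straight up.

```bash
python3 -m creep '{"gripper":[1,1],"linear":[[0,0,0],[0,0,0]],"twist":[0,0]}' 20; python3 -m creep '{"gripper":[0.4,0.3,0.2,0.1,0,0,0],"linear":[[0,0,0],[0,0,0],[0,0,0],[0,0,0],[0,0,0],[0,0,0],[0,0,0]],"twist":[0,0,0,0,0,0,0]}'
```

```text
clock: 18.85
eef_pos: [0.5039, 0.1786, 0.1328]
tool_rot: [-3.142, -0.0, 2.564]
force: [0.5, 0.4, -2.3]
opening: 0.0388
gripper_force: 80.9
clock: 19.55
eef_pos: [0.5039, 0.1787, 0.1327]
tool_rot: [3.142, 0.0, 2.564]
force: [-0.1, -0.3, -0.4]
opening: 0.0851
gripper_force: 0.0
```

```bash
python3 -m creep '{"gripper":[0,0,0,0,0,0,0,0],"linear":[[0,0,-0.02],[0,0,-0.06],[0,0,-0.1],[0,0,-0.1],[0,0,-0.1],[0,0,-0.08],[0,0,0],[0,0,0]],"twist":[0,0,0,0,0,0,0,0]}'
python3 - <<'E'
from h import *
s=get_image("scene")[:,:,::-1]
cv2.imwrite("pics/c5.png",cv2.resize(s[90:290,160:400],(720,600),interpolation=cv2.INTER_CUBIC))
E
```

```text
clock: 20.35
eef_pos: [0.504, 0.1787, 0.2712]
tool_rot: [3.141, 0.0, 2.564]
force: [-0.2, -0.2, -0.9]
opening: 0.0855
gripper_force: 0.0
```

View pics/c5.png

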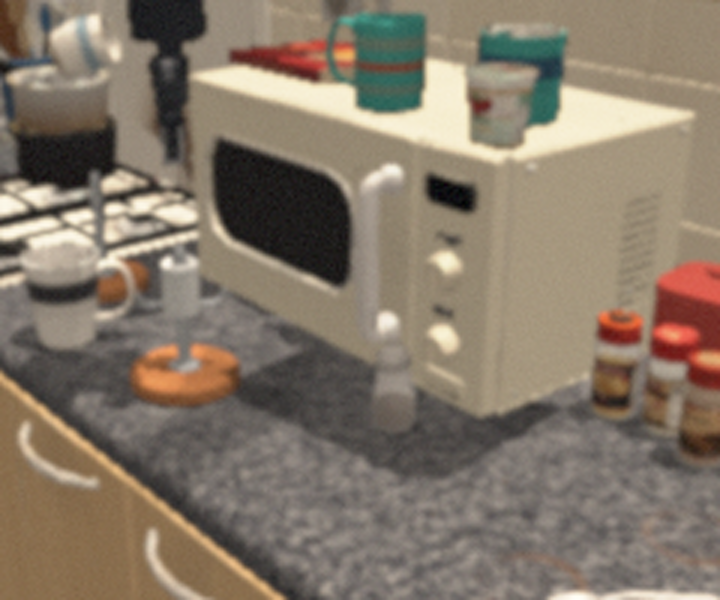

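The crop shows the collar hanging by itself on the target post at about (180,285). That matches the expected seat height of 0.116 m. The mug and salt shaker have not moved, and the gripper is well clear.

```bash
python3 -c "
from station import *
print(job_done())"
```

```text
the job is handed in; nothing more can be done
None
```

The double-hook collar is clicked onto the spring balls of the rightmost stand and hangs there by itself; I let go, moved clear, touched none of the other items, and handed the job in at about 20 s.

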